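# Lock a case half into the holding fixture

### The job

Push the black case half all the way into the holding fixture until it stands against the back stop, then fold the clear lid down flat over it. Last, swing the red hook round over the lid until it rests fully home in the steel catch. Do not disturb the tape roll, the screwdriver or the side cutters.

Things in the scene. Friction and masses are not known exactly. Their poses are not given: they have to be found in the camera images.
- fixture: Grey fixture, fixed, 190 x 215 mm. Origin: on the bench under the nest's middle; x from its open front to its back (roughly away from the robot), y left, z up. Deck top 30 mm up, front edge at x -95. Two rails along x (x -80..80, inner faces y -51 and 51, tops 44 mm up) guide the case to the back stop (face at x 75, top 46 mm up). Lid hinge on the left, hook pin on the right
- case_half: Loose black plastic case half, a solid block 150 x 98 x 18 mm, 0.11 kg. Origin: centre of its underside; its own y is its 150 mm length, along the fixture's x. It lies on the deck between the rails, slides freely, and sticks out in front: its origin starts at fixture x -60 to -40. Home: back end at the stop, origin at fixture x 0, y within 2 mm of 0, z 30, front end at x -75
- lid (a joint): Angle of the lid, rad: 0 shut and level, 1.57 upright, to 1.95 (leaning out to the left); starts 1.6 to 1.85. Clear plate in an aluminium frame, fixture x -86..86, 6 mm thick, reaching 5 to 163 mm from the hinge axis; shut, its top is 58 mm up. Stiff hinge (0.25 N m): stays where left, 2 to 4 N moves it. A lip at x -86..-80, to 15 mm below mid-plate, lands on the case if that is not home
- lid_hinge (a point): Point on the lid's hinge axis (which runs along the fixture's x, in the middle of the plate's thickness), at fixture x 0, y 85, z 55 mm. Fixed to the fixture, same axes
- hook (a joint): Angle of the red hook about its upright pin, rad: 0 closed (arm along fixture +y, over the lid, in the catch; end of travel), 1.57: arm along fixture -x; grows counter-clockwise seen from above, to 2.1. Starts at 1.5 to 2.0. Stays where it is left (0.08 N m of friction), so 1 to 2 N near its end moves it
- hook_pin (a point): Middle of the hook's arm at its pin: fixture x 15, y -97, z 67 mm. Fixed to the fixture, same axes. The arm is 14 mm wide, 12 mm thick (61 to 73 mm above the bench), 105 mm long from the pin to its round end; it passes 3 mm above the shut lid
- hook_post (a point): Middle of the black upright thumb post (12 mm across, 25 mm tall, top 98 mm above the bench) on the hook's arm, 92 mm from the pin. Turns with the hook
- catch (a point): Middle of the mouth of the steel catch on the lid's outer face: a claw 18 mm wide (fixture y), open to the fixture's front (-x), with a lip over the arm, its top 27 mm above mid-plate. With the lid shut it lies at fixture x 15, y -47, z 67 mm: 50 mm from the pin along the closed arm
- tape_roll: Loose roll of black insulating tape, 66 mm across, 19 mm high, left of the fixture; to be left alone. Origin: centre of its underside
- driver_yellow: Loose screwdriver with a yellow handle, 170 mm long, 16 mm thick, front right of the fixture; to be left alone. Origin: under its middle, length along its y
- side_cutters: Loose side cutters with orange handles, 106 x 52 x 12 mm, right of the fixture; to be left alone. Origin: under their middle

How it is judged (in metres and radians):
On the way, in this order (a step that is already met when the one before it is completed fails the run):
1. the case half is fully home against the back stop, the lid still up (x of case_half in the frame of fixture between -0.004 and 0.004 m and y of case_half in the frame of fixture between -0.005 and 0.005 m and z of case_half in the frame of fixture between 0.026 and 0.034 m and value of joint lid above 0.8 rad), for 0.2 s.
2. the lid is folded down flat, the hook still open (x of case_half in the frame of fixture between -0.004 and 0.004 m and y of case_half in the frame of fixture between -0.005 and 0.005 m and z of case_half in the frame of fixture between 0.026 and 0.034 m and value of joint lid below 0.03 rad and value of joint hook above 0.8 rad), for 0.2 s.
3. the hook is swung home into its catch (value of joint lid below 0.03 rad and value of joint hook below 0.05 rad), for 0.2 s.
At the end, for the whole second after the job is handed in: The case half lies still between the rails within 4 mm of its home against the stop, flat on the deck, the lid is within 0.03 rad of shut and the hook within 0.05 rad of fully closed (all of step 3 and x of case_half in the frame of fixture between -0.004 and 0.004 m and y of case_half in the frame of fixture between -0.005 and 0.005 m and z of case_half in the frame of fixture between 0.026 and 0.034 m and linear speed of case_half below 0.02 m/s); the robot touches nothing.
It fails at once if the roll of black insulating tape is moved by more than 20 mm (distance of tape_roll from where it was at the start of the episode above 0.02 m).
It fails at once if the screwdriver with the yellow handle is moved by more than 20 mm (distance of driver_yellow from where it was at the start of the episode above 0.02 m).
It fails at once if the pair of orange side cutters is moved by more than 20 mm (distance of side_cutters from where it was at the start of the episode above 0.02 m).
It also fails if it takes over 64 s, if anything falls off the work surface, if the arm or the gripper's body presses on something with over 40 N, if the wrist force passes 120 N, or if a joint passes its speed limit or range.

### The arm

A 7-joint arm with a two-finger parallel gripper is mounted at the origin on a cart in front of the work surface, level with it; the furniture and walls round the work are solid. World frame = base frame: x ahead of the robot, y to its left, z up, the work surface at z = 0. Lengths are in m, angles in degrees, forces in N, time in s.
With the tool pointing down it reaches from about 0.425 to 0.875 m from the base axis. Payload 4.7 kg.
Tool frame: the origin (TCP) lies between the finger pads; the fingertips stand env.tip_reach ahead of it and the grasp point (between the pads) lies 2 mm behind it (env.tip_reach is the distance from the TCP to the fingertips, in m); z points along the fingers, y is the line along which they close (so a half turn about z gives the same grasp; the last joint's range is limited). The gripper opens to 87 mm and grips with 3 to 60 N. Pads are 19 mm wide; open, the fingers measure 117 mm over their backs; the gripper's body (75 mm by 190 mm) begins 51 mm behind the grasp point.
Start: joints at [-67.431, 18.392, -4.016, 83.108, 1.295, 78.541, -3.26], TCP at [0.241, 0.604, 0.24] pointing down, gripper open.
Joint ranges: [-163.93, 163.93], [-17.29, 119.83], [-79.2, 71.16], [3.27, 140.29], [-89.18, 269.18], [5.43, 117.66], [-154.24, 154.24]. Speed limits (degrees/s): [147.25, 147.25, 180, 180, 180, 180, 180].

### API

Orientations are given as [roll, pitch, yaw] about the fixed x, y, z axes, in that order (R = Rz(yaw) Ry(pitch) Rx(roll)).
In Python, from cell import env gives the robot as it stands.
- The arm moves only by the tool nudge_tcp, called after ">>>" by a JSON object that holds its "name" and its "arguments". Schema: {"type":"object","properties":{"increments":{"type":"array","items":{"type":"array","items":{"type":"number"},"minItems":5,"maxItems":5},"minItems":1,"maxItems":8},"clamp_n":{"type":"number"},"only":{"type":"string"},"quiet":{"type":"boolean"},"lines":{"type":"string"}},"required":["increments"],"additionalProperties":false}. increments is a list of rows, 1 to 8 of them, each of 5 numbers: dx, dy, dz in m, then a turn about the tool's z in degrees, then the finger opening in m; each row is the pose to reach, as a shift and turn from the pose commanded when the call began, along the tool's axes at that moment; what a row does not reach only later rows make up. A row lasts 1/12 s, in which the tool goes at most 0.0417 m and 7.16 degrees, less where a joint would pass 70% of its speed; a pose out of reach is approached as far as the arm can. The fingers move at their own pace and stop on an object; clamp_n is the grip in N (left out, the last holds). Time passes only in rows, so rows that do not move let the fingers close. The tool returns the time, the measured TCP pose, the force, the opening and the grip force at its end. only (a regular expression) keeps the lines of the reply that match it, lines (a string "A,B") keeps lines A to B, and quiet returns only ok. Input that does not fit is refused with a message, and nothing moves.
- env.get_obs(): the state, without advancing time (a new reading comes with each control period).
- env.read_camera(name): name is "side" or "top" or "wrist"; returns a dict with "color" (480x640x3 uint8, blue, green, red), "fx", "fy", "cx", "cy" (pixels), "world_from_camera" (4x4, takes a point from camera to world coordinates). Camera axes: x right, y down, z forward; pixel columns grow to the right and rows downward; lengths in m; the calibration is good to about 2 mm. A picture is of the moment at which its call begins. There is no depth.
- env.sign_off(): hands the job in; it is judged then, once.
The state is a dict: "time_s": time; "qpos": joint angles; "joint_velocities": joint speeds; "effort": joint torques, N m; "tool_pos": TCP position; "tool_rot": TCP orientation; "force": force on the tool from outside, world axes, zero at the start; "wrist_torque": the same for the moment, N m; "grip_width": finger opening in m; "grasp_force": force on a finger pad.
Only numpy, scipy, OpenCV 4.12 (cv2) and the standard library are available. Lean on these libraries where they do the work, as an engineer would, in place of code of your own. Each camera call takes 0.05 s, during which the arm holds its last target. There are 200 camera calls.

## Working session

There is one attempt and no reset: what is moved stays moved. The work goes in short steps, Python scripts to look and compute and a tool call to move; the robot and the scene stay as the last step left them, time stands still between calls to the robot, and variables do not carry over. Pictures are saved under pics/ and viewed, at most 12 in all, crops included, and the job is handed in when it is done.

```bash
ls; mkdir -p pics
```

Run:
```python
from cell import env
import cv2,numpy as np
print(env.tip_reach)
o=env.get_obs();print({k:np.round(v,3) for k,v in o.items()})
for n in("side","top"):
    r=env.read_camera(n);cv2.imwrite(f"pics/{n}0.png",r["color"]);print(n,r["fx"],r["fy"],r["cx"],r["cy"],np.round(r["world_from_camera"],3))
```

```text
cell.py
pics
0.017
{'time_s': np.float64(0.0), 'qpos': array([-67.432,  18.44 ,  -4.017,  83.173,   1.294,  78.541,  -3.259]), 'joint_velocities': array([-0.019, -0.035,  0.015,  0.059,  0.011,  0.052,  0.011]), 'effort': array([-0.0000e+00, -4.9128e+01, -4.0400e-01, -3.1253e+01, -6.4000e-02,
        4.4000e-02,  0.0000e+00]), 'tool_pos': array([0.241, 0.603, 0.238]), 'tool_rot': array([-1.79891e+02,  4.00000e-03,  1.58244e+02]), 'force': array([-0.339, -0.318,  0.946]), 'wrist_torque': array([-0.031,  0.027, -0.03 ]), 'grasp_force': np.float64(0.0), 'grip_width': np.float64(0.087)}
side 444.08775997709154 444.08775997709154 322.2535217698923 237.5509668338358 [[ 0.996 -0.058  0.071  0.436]
 [-0.092 -0.639  0.763 -0.481]
 [ 0.001 -0.767 -0.642  0.619]
 [ 0.     0.     0.     1.   ]]
top 496.67334393782886 496.67334393782886 322.9542180067714 238.97494955741453 [[ 0.027 -0.996  0.086  0.427]
 [-1.    -0.026  0.003  0.153]
 [-0.    -0.086 -0.996  0.991]
 [ 0.     0.     0.     1.   ]]
```

View pics/top0.png

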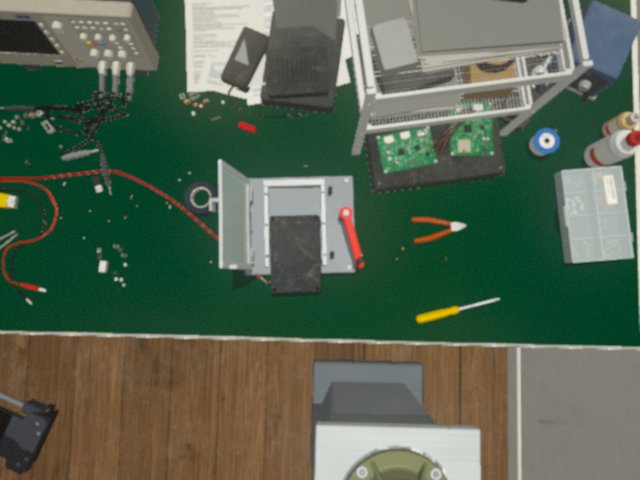

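View pics/side0.png

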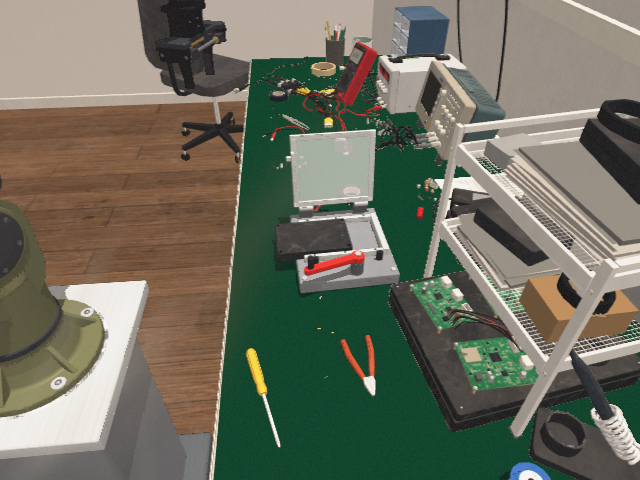

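The top view shows the fixture deck's right edge at col 353 (rows 177–273), the case at cols 270–321 and rows 215–294, the hook from (346,212) to (361,265), and the lid up on the left. The side view shows the case at (275–350, 220–260) and the hook pin at about (358,258).

Create h.py:
```python
from cell import env
import cv2,numpy as np
def ray(r,p):
    d=np.array([(p[0]-r["cx"])/r["fx"],(p[1]-r["cy"])/r["fy"],1.]);T=r["world_from_camera"]
    return T[:3,3],T[:3,:3]@d
def plane(r,p,z):
    o,d=ray(r,p);return o+d*(z-o[2])/d[2]
def tri(r1,p1,r2,p2):
    o1,d1=ray(r1,p1);o2,d2=ray(r2,p2);d1/=np.linalg.norm(d1);d2/=np.linalg.norm(d2)
    s=np.linalg.lstsq(np.c_[d1,-d2],o2-o1,rcond=None)[0];a=o1+s[0]*d1;b=o2+s[1]*d2
    return (a+b)/2,np.linalg.norm(a-b)
def proj(r,P):
    T=np.linalg.inv(r["world_from_camera"]);c=T[:3,:3]@P+T[:3,3];return np.array([r["fx"]*c[0]/c[2]+r["cx"],r["fy"]*c[1]/c[2]+r["cy"]])
def roi(m,x0,x1,y0,y1):
    o=np.zeros_like(m);o[y0:y1,x0:x1]=m[y0:y1,x0:x1];return o
def big(m):
    c,_=cv2.findContours(m,cv2.RETR_EXTERNAL,cv2.CHAIN_APPROX_NONE);return max(c,key=cv2.contourArea)
def red(r):
    h=cv2.cvtColor(r["color"],cv2.COLOR_BGR2HSV)
    return cv2.inRange(h,(0,150,90),(8,255,255))|cv2.inRange(h,(172,150,90),(180,255,255))
```

Run:
```python
from h import *
t=env.read_camera("top");s=env.read_camera("side")
g=t["color"].max(2)
m=roi(cv2.inRange(g,0,75),264,326,208,300)
c=big(cv2.morphologyEx(m,cv2.MORPH_OPEN,np.ones((5,5))));R=cv2.minAreaRect(c);print("case",R)
for p in cv2.boxPoints(R): print(p,plane(t,p,.048).round(4))
ct=big(roi(red(t),330,375,195,275));print("hook top",cv2.minAreaRect(ct),cv2.boxPoints(cv2.minAreaRect(ct)).tolist())
cs=big(roi(red(s),290,380,240,290));print("hook side",cv2.minAreaRect(cs),cv2.boundingRect(cs))
# deck right edge
for p in[(353,177),(355,273)]: print("deck",plane(t,p,.03).round(4))
a=cv2.resize(t["color"][150:305,180:380],None,fx=4,fy=4,interpolation=cv2.INTER_CUBIC)[:600]
cv2.imwrite("pics/tc.png",a)
a=cv2.resize(s["color"][120:300,260:410],None,fx=4,fy=4,interpolation=cv2.INTER_CUBIC)[120:]
cv2.imwrite("pics/sc.png",a)
```

```text
case ((294.4999694824219, 278.9999694824219), (60.99999237060547, 39.99999237060547), -0.0)
[263.99997 298.99997] [0.3917 0.2634 0.048 ]
[263.99997 258.99997] [0.4671 0.2661 0.048 ]
[324.99997 258.99997] [0.4702 0.1504 0.048 ]
[324.99997 298.99997] [0.3948 0.1484 0.048 ]
hook top ((350.558837890625, 234.23532104492188), (54.57051086425781, 11.641709327697754), 75.96376037597656) [[338.29412841796875, 209.17649841308594], [349.5882568359375, 206.3529815673828], [362.82354736328125, 259.29412841796875], [351.5294189453125, 262.11767578125]]
hook side ((333.922119140625, 262.1671447753906), (12.595796585083008, 61.83955764770508), 76.82744598388672) (304, 251, 61, 24)
deck [0.6334 0.0996 0.03  ]
deck [0.4455 0.0917 0.03  ]
```

View pics/tc.png

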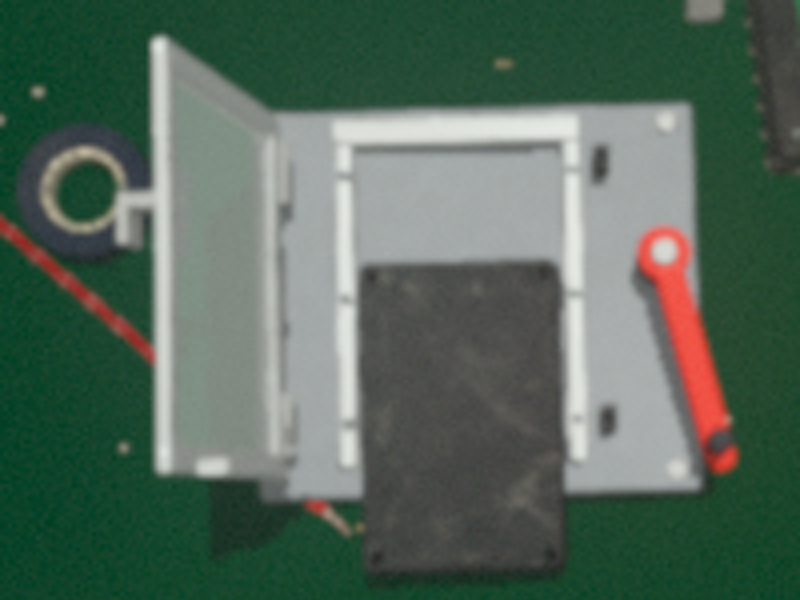

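View pics/sc.png

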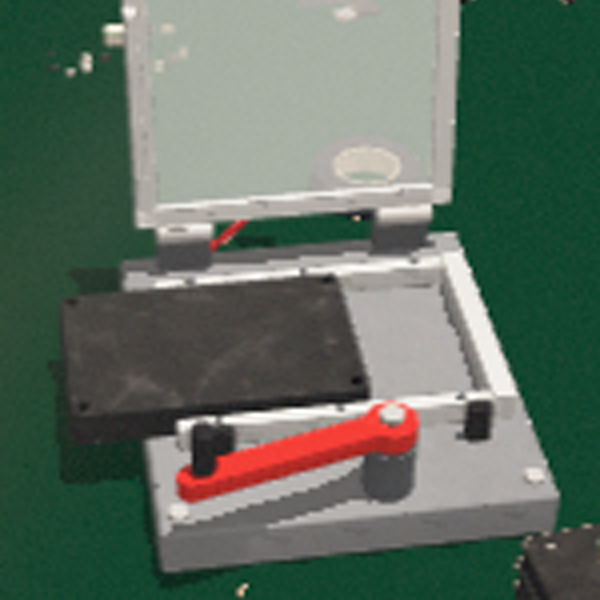

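Crop readings: the pin is at top (664,250) and side (392,412). The case's back corners are at top (363,265) and (557,264), and side (335,278) and (367,390). The hook post top is at top (720,440) and side (208,428). The back-right deck corner is at top (691,104) and side (558,492). I'll triangulate these.

Add to h.py:
```python
def tc(u,v): return (180+u/4,150+v/4)
def sc(u,v): return (260+u/4,150+v/4)
```

Run:
```python
from h import *
t=env.read_camera("top");s=env.read_camera("side")
L={"pin top":((664,250),(392,412)),"caseBL":((363,265),(335,278)),"caseBR":((557,264),(367,388)),"caseFR":((563,566),(70,413)),"caseFL":((367,568),(65,300)),
"post":((720,440),(208,428)),"deckBR":((691,104),(558,492)),"deckFR":((704,488),(160,528)),"stopBRtop":((579,118),(513,390)),"hingelidFR":((282,465),(140,220)),"hingelidBR":((268,135),(447,200)),"lidF top":((163,468),(128,-140))}
P={}
for k,(a,b) in L.items(): 
    p,e=tri(t,tc(*a),s,sc(*b));P[k]=p;print(k,p.round(4),round(e,4))
def pl(u,v,z):return plane(t,tc(u,v),z)
bl,br,fr,fl=[pl(*q,.048)[:2] for q in((363,265),(557,264),(563,568),(367,568))]
print("case ctr",(bl+br+fr+fl)/4,"len",np.linalg.norm(bl-fl),np.linalg.norm(bl-br),"yaws",[np.degrees(np.arctan2(*(a-b)[::-1])) for a,b in((bl,fl),(br,fr))])
r1,r2=pl(691,104,.03),pl(704,490,.03);print("deck edge yaw",np.degrees(np.arctan2(*(r1-r2)[1::-1])),np.linalg.norm(r1-r2),r1,r2)
r1,r2=pl(345,145,.044),pl(347,465,.044);print("Lrail yaw",np.degrees(np.arctan2(*(r1-r2)[1::-1])),r1,r2)
r1,r2=pl(572,145,.044),pl(578,460,.044);print("Rrail yaw",np.degrees(np.arctan2(*(r1-r2)[1::-1])),r1,r2)
r1,r2=pl(355,147,.046),pl(562,145,.046);print("stop inner",np.degrees(np.arctan2(*(r1-r2)[1::-1])),r1,r2)
print("pin@.076",pl(664,250,.076),"post@.098",pl(720,440,.098))
```

```text
pin top [0.5563 0.1138 0.0771] 0.0004
caseBL [0.5497 0.2565 0.0451] 0.0002
caseBR [0.5527 0.1635 0.0486] 0.0013
caseFR [0.4088 0.1568 0.05  ] 0.0003
caseFL [0.4063 0.2494 0.0461] 0.0022
post [0.4692 0.0875 0.0982] 0.0029
deckBR [0.6352 0.1002 0.0323] 0.0006
deckFR [0.4477 0.0902 0.0359] 0.0006
stopBRtop [0.6233 0.1548 0.0493] 0.0008
hingelidFR [0.4506 0.2885 0.0666] 0.0032
hingelidBR [0.6129 0.3021 0.0588] 0.008
lidF top [0.4481 0.3033 0.2621] 0.007
case ctr [0.47857143 0.20643202] len 0.14412930564389323 0.09276467608999743 yaws [np.float64(2.789033585952637), np.float64(2.6794164560867437)]
deck edge yaw 3.1260688497698625 0.18908992459168053 [0.6353652  0.10014085 0.03      ] [0.44655665 0.08982918 0.03      ]
Lrail yaw 2.436697067419161 [0.60782887 0.26743633 0.044     ] [0.45363536 0.26087477 0.044     ]
Rrail yaw 2.5974323673911823 [0.61072825 0.15789727 0.044     ] [0.45892955 0.15101095 0.044     ]
stop inner 92.07696434079489 [0.60659885 0.2623434  0.046     ] [0.61021244 0.16270144 0.046     ]
pin@.076 [0.55628358 0.11371781 0.076     ] post@.098 [0.46777164 0.0875613  0.098     ]
```

Add to h.py:
```python
from scipy.spatial.transform import Rotation as Ro
O=np.array([.5367,.2100,0]);Y=2.65;F=Ro.from_euler("z",Y,degrees=True).as_matrix()
def go(*f,yaw=Y+90):   # fixture-frame target (m) -> tool-axis shift from now
    o=env.get_obs();R=Ro.from_euler("xyz",o["tool_rot"],degrees=True).as_matrix()
    w=O+F@np.array(f);d=R.T@(w-o["tool_pos"]);print("fix",f,"shift",d.round(4),"turn",round(-((yaw-o["tool_rot"][2]+180)%360-180),2))
def where():
    o=env.get_obs();p=F.T@(o["tool_pos"]-O);print("t",o["time_s"],"fix",p.round(4),"rot",o["tool_rot"].round(2),"force",(F.T@o["force"]).round(2),"q",o["qpos"].round(0))
```

```bash
python3 -c "
from h import *
where();go(-.158,0,.24);go(-.158,0,.053)"
```

```text
t 0.3 fix [-0.2772  0.4068  0.2392] rot [-179.96    0.    158.24] force [-0.5  -0.02 -0.14] q [-67.  18.  -4.  83.   1.  79.  -3.]
fix (-0.158, 0, 0.24) shift [-0.2767 -0.3211 -0.0006] turn 65.59
fix (-0.158, 0, 0.053) shift [-0.2767 -0.321   0.1864] turn 65.59
```

>>> {"name": "nudge_tcp", "arguments": {"increments": [[-0.2,-0.232,0,47,0],[-0.2,-0.232,0,47,0],[-0.2,-0.232,0,47,0],[-0.2,-0.232,0,47,0],[-0.2,-0.232,0,47,0],[-0.2,-0.232,0,47,0],[-0.2,-0.232,0,47,0],[-0.2,-0.232,0,47,0]], "clamp_n": 20}}

```text
time_s: 0.97
tool_pos: [0.3433, 0.3081, 0.2399]
tool_rot: [180.0, 0.1, 110.7]
force: [0.5, 0.2, 0.0]
grip_width: 0.0419
grasp_force: 0.0
```

```bash
python3 -c "
from h import *
where();go(-.158,0,.24);go(-.158,0,.053)"
```

```text
t 0.9667 fix [-0.1887  0.1069  0.2399] rot [1.7997e+02 9.0000e-02 1.1068e+02] force [0.53 0.16 0.01] q [-55.  -5.   9. 109.   1.  76. -25.]
fix (-0.158, 0, 0.24) shift [-0.1111 -0.0039  0.    ] turn 18.03
fix (-0.158, 0, 0.053) shift [-0.1108 -0.004   0.187 ] turn 18.03
```

>>> {"name": "nudge_tcp", "arguments": {"increments": [[-0.111,-0.004,0.05,18,0],[-0.111,-0.004,0.05,18,0],[-0.111,-0.004,0.05,18,0],[-0.111,-0.004,0.1,18,0],[-0.111,-0.004,0.14,18,0],[-0.111,-0.004,0.16,18,0],[-0.111,-0.004,0.16,18,0],[-0.111,-0.004,0.16,18,0]]}}

```text
time_s: 1.63
tool_pos: [0.3765, 0.2088, 0.0791]
tool_rot: [-179.9, 0.1, 93.3]
force: [0.7, 0.3, 0.8]
grip_width: 0.0004
grasp_force: 0.0
```

```bash
python3 -c "
from h import *
where();go(-.158,0,.053)
r=env.read_camera('top');cv2.imwrite('pics/t1.png',cv2.resize(r['color'][150:350,200:400],None,fx=3,fy=3))"
```

```text
t 1.6333 fix [-0.1601  0.0062  0.0791] rot [-1.7988e+02  1.0000e-01  9.3260e+01] force [0.75 0.3  0.76] q [-48.   0.  16. 124.  -0.  56. -29.]
fix (-0.158, 0, 0.053) shift [-0.0062  0.002   0.0261] turn 0.61
```

View pics/t1.png

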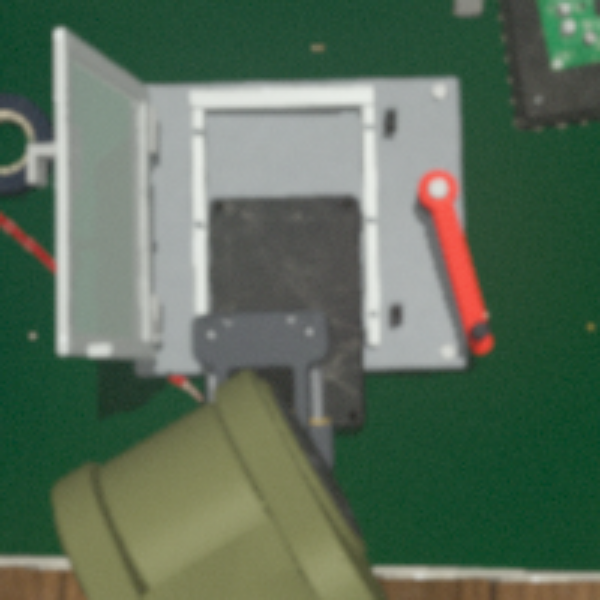

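The picture shows the gripper body over the case's front, clear of the lid (col 60–160) and the hook (col 430–495), and the case has not moved. Next I go down in front of it.

>>> {"name": "nudge_tcp", "arguments": {"increments": [[-0.006,0.001,0.013,0,0],[-0.006,0.001,0.026,0,0],[-0.006,0.001,0.026,0,0],[-0.006,0.001,0.026,0,0]]}}

```text
time_s: 2.02
tool_pos: [0.3796, 0.2042, 0.0553]
tool_rot: [179.9, -0.1, 93.3]
force: [0.7, 0.2, 0.5]
grip_width: 0.0007
grasp_force: 0.0
```

```bash
python3 -c "
from h import *
where();go(-.09,0,.053)"
```

```text
t 2.0167 fix [-0.1572  0.0015  0.0553] rot [ 1.7988e+02 -9.0000e-02  9.3270e+01] force [0.71 0.16 0.5 ] q [-48.   2.  16. 125.  -1.  53. -28.]
fix (-0.09, 0, 0.053) shift [-0.0022  0.0671  0.0025] turn 0.62
```

Push slowly, 7 mm per row (about 85 mm/s), then check before the last part.

>>> {"name": "nudge_tcp", "arguments": {"increments": [[-0.001,0.006,0.002,0.6,0],[-0.002,0.013,0.002,0.6,0],[-0.002,0.020,0.002,0.6,0],[-0.002,0.027,0.002,0.6,0],[-0.002,0.034,0.002,0.6,0],[-0.002,0.041,0.002,0.6,0],[-0.002,0.047,0.002,0.6,0],[-0.002,0.050,0.002,0.6,0]]}}

```text
time_s: 2.68
tool_pos: [0.4298, 0.204, 0.0516]
tool_rot: [180.0, 0.0, 92.6]
force: [-1.8, 0.2, 0.5]
grip_width: 0.0004
grasp_force: 0.8
```

```bash
python3 -c "
from h import *
where();go(-.09,0,.053)"
```

```text
t 2.6833 fix [-0.1071 -0.001   0.0516] rot [1.7996e+02 1.0000e-02 9.2610e+01] force [-1.75  0.28  0.46] q [-45.   8.  18. 120.  -3.  53. -23.]
fix (-0.09, 0, 0.053) shift [ 0.001   0.0171 -0.0014] turn -0.04
```

>>> {"name": "nudge_tcp", "arguments": {"increments": [[0.001,0.004,-0.001,0,0],[0.001,0.008,-0.001,0,0],[0.001,0.011,-0.001,0,0],[0.001,0.014,-0.001,0,0],[0.001,0.016,-0.001,0,0],[0.001,0.016,-0.001,0,0]]}}

```text
time_s: 3.18
tool_pos: [0.4451, 0.2058, 0.0526]
tool_rot: [180.0, -0.0, 92.6]
force: [0.4, -0.4, 0.4]
grip_width: 0.0006
grasp_force: 0.0
```

```bash
python3 -c "
from h import *
where();r=env.read_camera('top');cv2.imwrite('pics/t2.png',cv2.resize(r['color'][150:300,210:370],None,fx=4,fy=4,interpolation=cv2.INTER_CUBIC))"
```

```text
t 3.1833 fix [-0.0917  0.0001  0.0526] rot [ 1.7995e+02 -1.0000e-02  9.2630e+01] force [ 0.35 -0.43  0.41] q [-45.  10.  18. 118.  -4.  53. -22.]
```

View pics/t2.png

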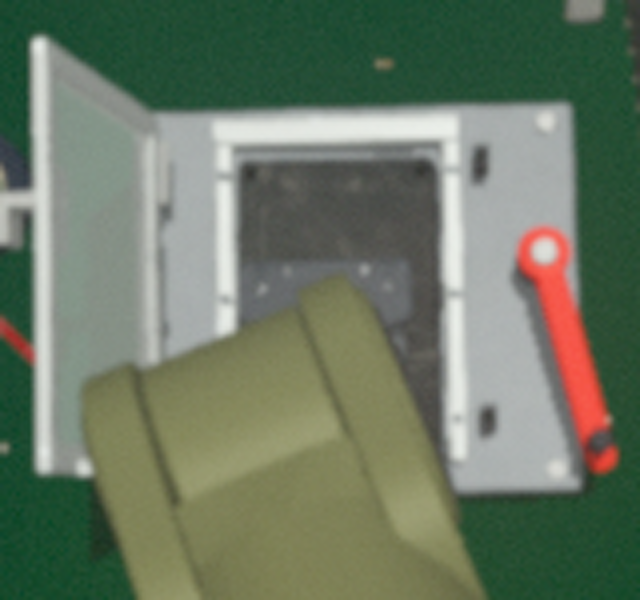

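The picture shows the case's back edge at row ~157 and the stop face at ~147, so a few mm are left. I push on until the force rises.

>>> {"name": "nudge_tcp", "arguments": {"increments": [[0,0.002,0,0,0],[0,0.003,0,0,0],[0,0.004,0,0,0],[0,0.005,0,0,0],[0,0.005,0,0,0]]}}

```text
time_s: 3.65
tool_pos: [0.4497, 0.2061, 0.0526]
tool_rot: [180.0, -0.0, 92.6]
force: [-0.2, 0.9, 0.9]
grip_width: 0.0005
grasp_force: 0.3
```

```bash
python3 -c "
from h import *
where()"
```

```text
t 3.65 fix [-0.087   0.0001  0.0526] rot [ 1.7998e+02 -1.0000e-02  9.2640e+01] force [-0.2   0.89  0.92] q [-45.  10.  18. 117.  -4.  53. -22.]
```

>>> {"name": "nudge_tcp", "arguments": {"increments": [[0,0.001,0,0,0],[0,0.002,0,0,0],[0,0.002,0,0,0]]}}

```text
time_s: 3.9
tool_pos: [0.4517, 0.2061, 0.0526]
tool_rot: [180.0, 0.0, 92.6]
force: [-1.0, -0.6, 0.5]
grip_width: 0.0003
grasp_force: 0.4
```

```bash
python3 -c "
from h import *
where()"
```

```text
t 3.9 fix [-0.0851  0.      0.0526] rot [179.99   0.    92.64] force [-1.   -0.54  0.48] q [-45.  10.  18. 117.  -4.  53. -21.]
```

>>> {"name": "nudge_tcp", "arguments": {"increments": [[0,0.001,0,0,0],[0,0.002,0,0,0],[0,0.002,0,0,0]]}}

```text
time_s: 4.15
tool_pos: [0.4518, 0.2061, 0.0524]
tool_rot: [-179.8, 0.0, 92.7]
force: [-6.6, -0.0, 5.1]
grip_width: 0.0006
grasp_force: 3.2
```

```bash
python3 -c "
from h import *
where()"
```

```text
t 4.15 fix [-0.085   0.0001  0.0524] rot [-1.7977e+02  3.0000e-02  9.2650e+01] force [-6.59  0.28  5.1 ] q [-44.  11.  18. 117.  -4.  54. -21.]
```

>>> {"name": "nudge_tcp", "arguments": {"increments": [[0,-0.01,0,0,0],[0,-0.03,-0.02,0,0],[0,-0.03,-0.06,0,0],[0,-0.03,-0.10,0,0],[0,-0.03,-0.14,0,0],[0,-0.03,-0.18,0,0],[0,-0.03,-0.21,0,0],[0,-0.03,-0.21,0,0]]}}

```text
time_s: 4.82
tool_pos: [0.4268, 0.2065, 0.2698]
tool_rot: [179.3, -0.4, 92.6]
force: [0.7, 0.1, -0.2]
grip_width: 0.0001
grasp_force: 0.0
```

Run:
```python
from h import *
where()
t=env.read_camera("top");s=env.read_camera("side")
for a,b in(((163,470),(291,134)),((163,36),(375,130))):
    p,e=tri(t,tc(*a),s,b);f=F.T@(p-O);print(f.round(4),e,"theta",np.arctan2(f[2]-.055,.085-f[1]),np.hypot(f[2]-.055,.085-f[1]))
    o,d=ray(t,tc(*a));o=F.T@(o-O);d=F.T@d
g=cv2.cvtColor(s["color"],cv2.COLOR_BGR2GRAY)
cv2.imwrite('pics/s2.png',cv2.resize(s['color'][110:300,240:420],None,fx=3,fy=3,interpolation=cv2.INTER_CUBIC))
```

```text
t 4.8167 fix [-0.1099  0.0016  0.2698] rot [179.32  -0.42  92.62] force [ 0.71  0.11 -0.17] q [-47.  -5.  17. 106.   2.  79. -28.]
[-0.0854  0.1062  0.2191] 0.003270821043708789 theta 1.6993974988829896 0.16545801303731902
[0.0843 0.1066 0.2162] 0.0015852201850255377 theta 1.7042451378366814 0.16261246583941696
```

View pics/s2.png

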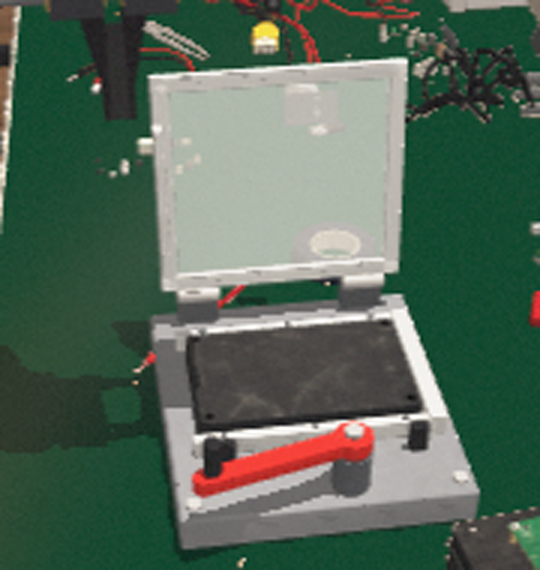

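The case is fully home and the lid is at about 1.70 rad, with its top at y 106 and z 217. The catch is on the outer face, at upper crop cols 285–335. I'll move to the lid's left side, staying clear of the catch.

```bash
python3 -c "
from h import *
go(-.045,.155,.27)"
```

```text
fix (-0.045, 0.155, 0.27) shift [ 0.1547  0.0675 -0.0056] turn -0.02
```

>>> {"name": "nudge_tcp", "arguments": {"increments": [[0.077,0.032,0,0,0],[0.15,0.065,0,0,0],[0.15,0.065,0,0,0],[0.15,0.065,0,0,0],[0.15,0.065,0,0,0],[0.15,0.065,0,0,0],[0.15,0.065,0,0,0]]}}

```text
time_s: 5.5
tool_pos: [0.4812, 0.3563, 0.2604]
tool_rot: [-179.9, 0.2, 92.6]
force: [-0.3, -0.2, -0.4]
grip_width: 0.0002
grasp_force: 0.0
```

```bash
python3 -c "
from h import *
where();go(-.045,.15,.202)"
```

```text
t 5.5 fix [-0.0487  0.1487  0.2604] rot [-179.87    0.19   92.6 ] force [-0.32 -0.19 -0.37] q [-51.  12.  14.  89.  -3.  79. -34.]
fix (-0.045, 0.15, 0.202) shift [0.0015 0.0038 0.0584] turn -0.05
```

>>> {"name": "nudge_tcp", "arguments": {"increments": [[0,0.004,0.03,0,0],[0,0.004,0.058,0,0],[0,0.004,0.058,0,0],[-0.013,0.004,0.058,0,0],[-0.026,0.004,0.058,0,0],[-0.038,0.004,0.058,0,0],[-0.050,0.004,0.058,0,0],[-0.062,0.004,0.058,0,0]]}}

```text
time_s: 6.17
tool_pos: [0.4895, 0.295, 0.2068]
tool_rot: [179.8, -0.2, 92.6]
force: [0.9, 2.9, 1.1]
grip_width: 0.0006
grasp_force: 1.0
```

```bash
python3 -c "
from h import *
where();go(-.045,.05,.194);go(-.045,.016,.176);go(-.045,-.011,.148);go(-.045,-.029,.113);go(-.045,-.0355,.075)"
```

```text
t 6.1667 fix [-0.0432  0.0871  0.2068] rot [ 1.798e+02 -1.700e-01  9.259e+01] force [1.   2.82 1.12] q [-48.  10.  16.  98.  -3.  72. -29.]
fix (-0.045, 0.05, 0.194) shift [-0.0371 -0.0018  0.0127] turn -0.06
fix (-0.045, 0.016, 0.176) shift [-0.0712 -0.0019  0.0306] turn -0.06
fix (-0.045, -0.011, 0.148) shift [-0.0983 -0.0019  0.0585] turn -0.06
fix (-0.045, -0.029, 0.113) shift [-0.1164 -0.002   0.0934] turn -0.06
fix (-0.045, -0.0355, 0.075) shift [-0.123  -0.0022  0.1314] turn -0.06
```

Contact at about 3 N, as expected. I follow the arc.

>>> {"name": "nudge_tcp", "arguments": {"increments": [[-0.012,-0.001,0.004,0,0],[-0.025,-0.002,0.008,0,0],[-0.037,-0.002,0.013,0,0],[-0.049,-0.002,0.018,0,0],[-0.060,-0.002,0.024,0,0],[-0.071,-0.002,0.031,0,0],[-0.081,-0.002,0.040,0,0],[-0.090,-0.002,0.049,0,0]]}}

```text
time_s: 6.83
tool_pos: [0.4905, 0.2045, 0.1544]
tool_rot: [-180.0, 0.0, 92.6]
force: [0.3, 0.8, 0.2]
grip_width: 0.0003
grasp_force: 0.5
```

```bash
python3 -c "
from h import *
where();go(-.045,-.011,.148);go(-.045,-.022,.131);go(-.045,-.029,.113);go(-.045,-.0340,.094);go(-.045,-.0355,.075)"
```

```text
t 6.8333 fix [-0.0464 -0.0033  0.1544] rot [-1.7997e+02  3.0000e-02  9.2620e+01] force [0.38 0.77 0.18] q [-43.   7.  19. 107.  -3.  66. -21.]
fix (-0.045, -0.011, 0.148) shift [-0.0077  0.0015  0.0064] turn -0.03
fix (-0.045, -0.022, 0.131) shift [-0.0186  0.0015  0.0234] turn -0.03
fix (-0.045, -0.029, 0.113) shift [-0.0256  0.0015  0.0414] turn -0.03
fix (-0.045, -0.034, 0.094) shift [-0.0306  0.0015  0.0604] turn -0.03
fix (-0.045, -0.0355, 0.075) shift [-0.0321  0.0015  0.0794] turn -0.03
```

>>> {"name": "nudge_tcp", "arguments": {"increments": [[-0.007,0.001,0.009,0,0],[-0.013,0.001,0.018,0,0],[-0.019,0.001,0.028,0,0],[-0.024,0.001,0.039,0,0],[-0.028,0.001,0.050,0,0],[-0.031,0.001,0.061,0,0],[-0.032,0.001,0.071,0,0],[-0.032,0.001,0.075,0,0]]}}

```text
time_s: 7.5
tool_pos: [0.4922, 0.1732, 0.0786]
tool_rot: [-179.9, 0.1, 92.6]
force: [0.1, -1.6, -0.1]
grip_width: 0.0005
grasp_force: 0.3
```

```bash
python3 -c "
from h import *
where()"
```

```text
t 7.5 fix [-0.0461 -0.0347  0.0786] rot [-1.7988e+02  8.0000e-02  9.2620e+01] force [-0.01 -1.6  -0.05] q [-41.  11.  20. 112.  -5.  57. -16.]
```

>>> {"name": "nudge_tcp", "arguments": {"increments": [[0,0,0.002,0,0],[0,0,0.003,0,0],[0,0,0.004,0,0],[0,0,0.004,0,0]]}}

```text
time_s: 7.83
tool_pos: [0.4934, 0.1744, 0.0769]
tool_rot: [180.0, -0.0, 92.7]
force: [-0.2, 0.3, -0.6]
grip_width: 0.0006
grasp_force: 0.0
```

```bash
python3 -c "
from h import *
where()"
```

```text
t 7.8333 fix [-0.0449 -0.0336  0.0769] rot [ 1.7996e+02 -2.0000e-02  9.2660e+01] force [-0.23  0.28 -0.58] q [-41.  12.  20. 112.  -5.  57. -16.]
```

>>> {"name": "nudge_tcp", "arguments": {"increments": [[0,0,0.001,0,0],[0,0,0.002,0,0],[0,0,0.002,0,0]]}}

```text
time_s: 8.08
tool_pos: [0.4935, 0.1744, 0.0754]
tool_rot: [179.9, -0.0, 92.7]
force: [-1.2, -0.3, 4.4]
grip_width: 0.0009
grasp_force: 2.2
```

```bash
python3 -c "
from h import *
where()"
```

```text
t 8.0833 fix [-0.0448 -0.0336  0.0754] rot [ 1.7994e+02 -5.0000e-02  9.2650e+01] force [-1.21 -0.21  4.36] q [-40.  12.  20. 112.  -5.  57. -16.]
```

>>> {"name": "nudge_tcp", "arguments": {"increments": [[0,0,0.002,0,0],[0,0,0.003,0,0],[0,0,0.003,0,0],[0,0,0.003,0,0]]}}

```text
time_s: 8.42
tool_pos: [0.4936, 0.1744, 0.0752]
tool_rot: [180.0, -0.1, 92.6]
force: [-8.2, -2.8, 24.9]
grip_width: 0.0007
grasp_force: 12.1
```

```bash
python3 -c "
from h import *
where()"
```

```text
t 8.4167 fix [-0.0447 -0.0336  0.0752] rot [ 1.7998e+02 -1.0000e-01  9.2640e+01] force [-8.36 -2.39 24.86] q [-40.  12.  20. 112.  -5.  57. -16.]
```

The lid is shut: the tip is at z 58.2 mm with a firm reaction. The hook is at about 1.81 rad with its post at (-75,-119) mm. I'll go round to the post's outer side.

```bash
python3 -c "
from h import *
go(-.075,-.155,.145)"
```

```text
fix (-0.075, -0.155, 0.145) shift [-0.1213 -0.0302 -0.0701] turn -0.01
```

>>> {"name": "nudge_tcp", "arguments": {"increments": [[0,0,-0.03,0,0],[0,0,-0.07,0,0],[-0.04,-0.01,-0.07,0,0],[-0.08,-0.02,-0.07,0,0],[-0.121,-0.03,-0.07,0,0],[-0.121,-0.03,-0.07,0,0],[-0.121,-0.03,-0.07,0,0],[-0.121,-0.03,-0.07,0,0]]}}

```text
time_s: 9.08
tool_pos: [0.4688, 0.0523, 0.1417]
tool_rot: [180.0, -0.1, 92.6]
force: [-0.2, 1.2, 0.6]
grip_width: 0.0002
grasp_force: 0.0
```

Run:
```python
from h import *
where();go(-.073,-.152,.098)
t=env.read_camera("top");s=env.read_camera("side")
cv2.imwrite('pics/s3.png',cv2.resize(s['color'][170:320,260:420],None,fx=4,fy=4,interpolation=cv2.INTER_CUBIC))
```

```text
t 9.0833 fix [-0.0751 -0.1544  0.1417] rot [ 1.7996e+02 -6.0000e-02  9.2620e+01] force [-0.17  1.19  0.58] q [-35.   0.  26. 116.  -0.  64.  -7.]
fix (-0.073, -0.152, 0.098) shift [0.0024 0.0021 0.0438] turn -0.03
```

View pics/s3.png

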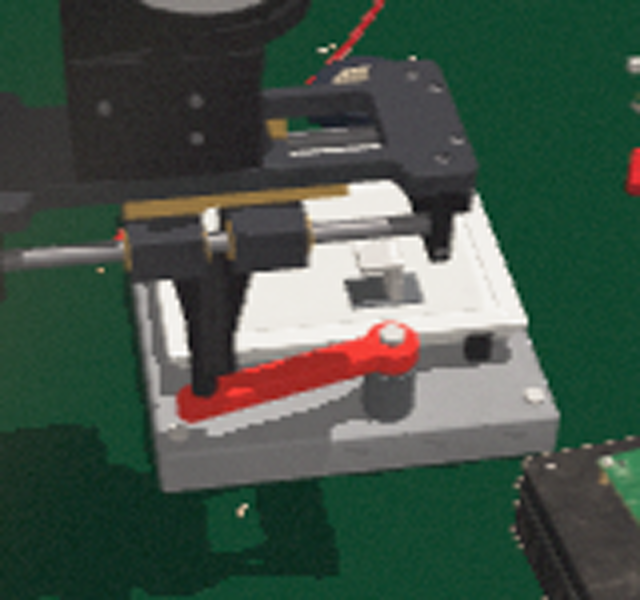

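The picture shows the lid flat with its catch at about (400,280), the hook still open, and the fingers just outside the post at (205,385). I go down, then push.

>>> {"name": "nudge_tcp", "arguments": {"increments": [[0.002,0.002,0.022,0,0],[0.002,0.002,0.044,0,0],[0.002,0.002,0.044,0,0],[0.014,0.002,0.044,0,0],[0.026,0.002,0.044,0,0],[0.038,0.002,0.044,0,0],[0.049,0.002,0.044,0,0],[0.059,0.004,0.044,0,0]]}}

```text
time_s: 9.85
tool_pos: [0.4688, 0.1127, 0.0976]
tool_rot: [-179.9, -0.0, 92.8]
force: [-1.9, -0.9, -0.5]
grip_width: 0.0005
grasp_force: 0.8
```

```bash
python3 -c "
from h import *
where();go(-.07,-.075,.098);go(-.06,-.055,.098)"
```

```text
t 9.85 fix [-0.0723 -0.0941  0.0976] rot [-179.9    -0.     92.76] force [-1.93 -0.85 -0.45] q [-38.   5.  23. 117.  -2.  59. -12.]
fix (-0.07, -0.075, 0.098) shift [ 0.0191  0.0023 -0.0004] turn 0.11
fix (-0.06, -0.055, 0.098) shift [ 0.0391  0.0124 -0.0004] turn 0.11
```

>>> {"name": "nudge_tcp", "arguments": {"increments": [[0.010,0.001,0,0,0],[0.019,0.002,0,0,0],[0.027,0.005,0,0,0],[0.033,0.009,0,0,0],[0.039,0.013,0,0,0],[0.039,0.013,0,0,0]]}}

```text
time_s: 10.35
tool_pos: [0.4823, 0.152, 0.0979]
tool_rot: [179.9, -0.0, 92.7]
force: [-0.4, -0.1, 0.0]
grip_width: 0.0005
grasp_force: 0.0
```

Run:
```python
from h import *
where()
t=env.read_camera("top");s=env.read_camera("side")
cv2.imwrite('pics/s4.png',cv2.resize(s['color'][170:320,260:420],None,fx=4,fy=4,interpolation=cv2.INTER_CUBIC))
```

```text
t 10.35 fix [-0.057  -0.0554  0.0979] rot [ 1.7991e+02 -4.0000e-02  9.2700e+01] force [-0.39 -0.07  0.  ] q [-40.   8.  21. 114.  -3.  59. -15.]
```

View pics/s4.png

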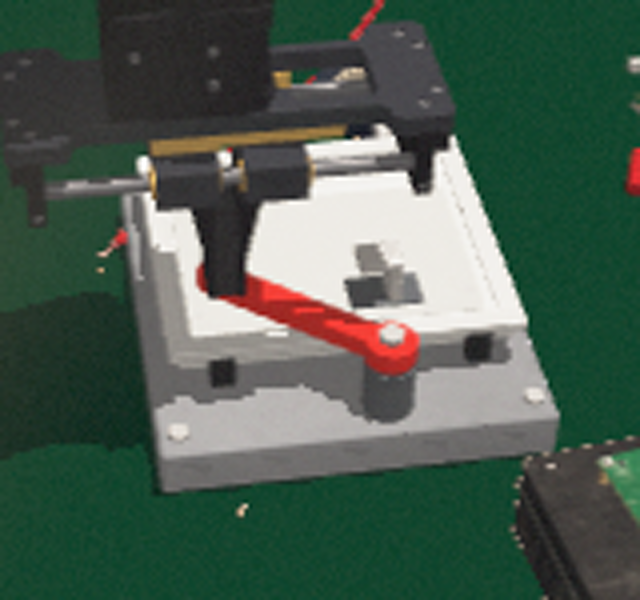

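The hook is at about 0.9 rad with the post at about (-57,-40) mm. Now I move to the post's front side and push towards +x.

>>> {"name": "nudge_tcp", "arguments": {"increments": [[-0.014,-0.004,0,0,0],[-0.014,-0.020,0,0,0],[-0.012,-0.035,0,0,0],[0.004,-0.035,0,0,0],[0.017,-0.035,0,0,0],[0.019,-0.030,0,0,0],[0.022,-0.020,0,0,0],[0.024,-0.014,0,0,0]]}}

```text
time_s: 11.12
tool_pos: [0.4674, 0.1737, 0.0978]
tool_rot: [180.0, -0.0, 92.6]
force: [-9.8, 5.6, 5.3]
grip_width: 0.0004
grasp_force: 5.4
```

```bash
python3 -c "
from h import *
where();go(-.062,-.027,.098);go(-.045,-.016,.098);go(-.028,-.009,.098);go(-.010,-.005,.098)"
```

```text
t 11.1167 fix [-0.0709 -0.033   0.0978] rot [ 1.7998e+02 -1.0000e-02  9.2610e+01] force [-9.57  6.09  5.34] q [-42.   7.  20. 115.  -3.  59. -18.]
fix (-0.062, -0.027, 0.098) shift [ 0.006   0.0089 -0.0002] turn -0.04
fix (-0.045, -0.016, 0.098) shift [ 0.017   0.0259 -0.0002] turn -0.04
fix (-0.028, -0.009, 0.098) shift [ 0.0241  0.0429 -0.0002] turn -0.04
fix (-0.01, -0.005, 0.098) shift [ 0.0281  0.0609 -0.0002] turn -0.04
```

The force shows the finger is on the wrong side of the post's centre and is loading the arm radially. I back off, shift 13 mm to the right and try again.

>>> {"name": "nudge_tcp", "arguments": {"increments": [[0,-0.012,0,0,0],[-0.014,-0.012,0,0,0],[-0.014,-0.008,0,0,0],[-0.012,-0.002,0,0,0],[-0.009,0.002,0,0,0],[-0.005,0.006,0,0,0],[-0.001,0.010,0,0,0]]}}

```text
time_s: 11.7
tool_pos: [0.4767, 0.1739, 0.0974]
tool_rot: [-180.0, 0.0, 92.7]
force: [-1.8, -1.1, 0.5]
grip_width: 0.0002
grasp_force: 0.4
```

```bash
python3 -c "
from h import *
where();go(-.045,-.022,.098);go(-.028,-.014,.098);go(-.010,-.01,.098)"
```

```text
t 11.7 fix [-0.0616 -0.0333  0.0974] rot [-1.7999e+02  2.0000e-02  9.2650e+01] force [-1.81 -1.04  0.55] q [-42.   8.  20. 113.  -3.  59. -18.]
fix (-0.045, -0.022, 0.098) shift [ 0.0113  0.0166 -0.0006] turn 0.0
fix (-0.028, -0.014, 0.098) shift [ 0.0193  0.0336 -0.0006] turn 0.0
fix (-0.01, -0.01, 0.098) shift [ 0.0233  0.0516 -0.0006] turn 0.0
```

Now it moves with about 2 N. I continue.

>>> {"name": "nudge_tcp", "arguments": {"increments": [[0.005,0.008,0,0,0],[0.010,0.016,0,0,0],[0.014,0.024,0,0,0],[0.018,0.032,0,0,0],[0.020,0.040,0,0,0],[0.021,0.046,0,0,0],[0.022,0.052,0,0,0],[0.022,0.052,0,0,0]]}}

```text
time_s: 12.37
tool_pos: [0.5288, 0.197, 0.0977]
tool_rot: [179.9, 0.0, 92.6]
force: [-0.1, 0.6, 0.2]
grip_width: 0.001
grasp_force: 0.0
```

```bash
python3 -c "
from h import *
where()"
```

```text
t 12.3667 fix [-0.0085 -0.0126  0.0977] rot [1.799e+02 4.000e-02 9.258e+01] force [-0.1   0.6   0.24] q [-41.  15.  20. 106.  -6.  60. -16.]
```

>>> {"name": "nudge_tcp", "arguments": {"increments": [[0,0.003,0,0,0],[0,0.005,0,0,0],[0,0.006,0,0,0],[0,0.006,0,0,0]]}}

```text
time_s: 12.7
tool_pos: [0.5332, 0.1975, 0.0976]
tool_rot: [180.0, 0.0, 92.6]
force: [0.5, -0.9, -0.3]
grip_width: 0.0006
grasp_force: 0.0
```

```bash
python3 -c "
from h import *
where()"
```

```text
t 12.7 fix [-0.0041 -0.0123  0.0976] rot [1.7998e+02 1.0000e-02 9.2620e+01] force [ 0.44 -0.88 -0.25] q [-40.  15.  20. 105.  -6.  61. -16.]
```

>>> {"name": "nudge_tcp", "arguments": {"increments": [[0,0.001,0,0,0],[0,0.002,0,0,0],[0,0.003,0,0,0],[0,0.003,0,0,0]]}}

```text
time_s: 13.03
tool_pos: [0.5362, 0.1979, 0.0976]
tool_rot: [180.0, 0.0, 92.6]
force: [0.3, -0.5, -0.6]
grip_width: 0.0005
grasp_force: 0.2
```

```bash
python3 -c "
from h import *
where()"
```

```text
t 13.0333 fix [-0.0011 -0.0121  0.0976] rot [179.98   0.    92.63] force [ 0.31 -0.5  -0.64] q [-40.  16.  20. 105.  -6.  61. -15.]
```

>>> {"name": "nudge_tcp", "arguments": {"increments": [[0,0.001,0,0,0],[0,0.002,0,0,0],[0,0.002,0,0,0]]}}

```text
time_s: 13.28
tool_pos: [0.5367, 0.198, 0.0975]
tool_rot: [-179.8, 0.0, 92.7]
force: [-4.9, -1.0, 4.2]
grip_width: 0.0008
grasp_force: 2.6
```

```bash
python3 -c "
from h import *
where()"
```

```text
t 13.2833 fix [-0.0005 -0.012   0.0975] rot [-1.7982e+02  2.0000e-02  9.2650e+01] force [-4.98 -0.72  4.21] q [-40.  16.  20. 104.  -6.  61. -15.]
```

>>> {"name": "nudge_tcp", "arguments": {"increments": [[0,0.001,0,0,0],[0,0.002,0,0,0],[0,0.003,0,0,0],[0,0.003,0,0,0]]}}

```text
time_s: 13.62
tool_pos: [0.5371, 0.1981, 0.0973]
tool_rot: [-179.5, 0.0, 92.7]
force: [-12.9, -2.5, 9.6]
grip_width: 0.0007
grasp_force: 6.1
```

Run:
```python
from h import *
where()
s=env.read_camera("side")
cv2.imwrite('pics/s5.png',cv2.resize(s['color'][170:320,260:420],None,fx=4,fy=4,interpolation=cv2.INTER_CUBIC))
```

```text
t 13.6167 fix [-0.0002 -0.0119  0.0973] rot [-1.7948e+02  5.0000e-02  9.2680e+01] force [-13.03  -1.88   9.58] q [-40.  16.  20. 104.  -6.  61. -15.]
```

View pics/s5.png

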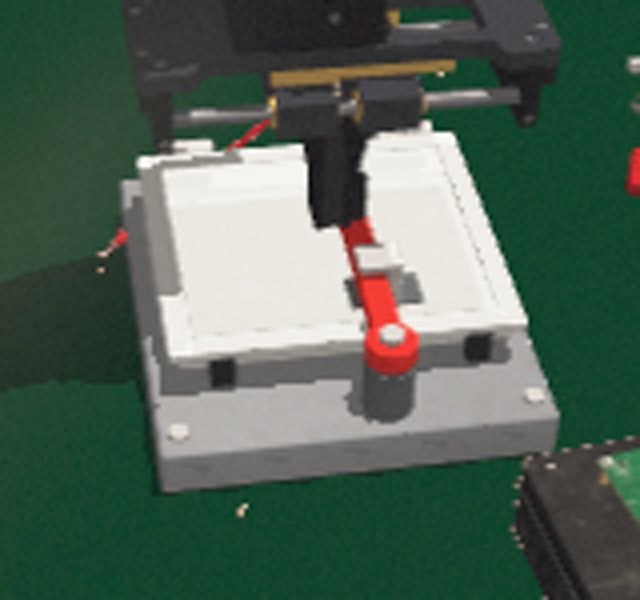

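The hook lies under the catch claw at (380,262) and has reached a hard stop with its post at x of about 15 mm, so it is home. I back off, rise and check.

>>> {"name": "nudge_tcp", "arguments": {"increments": [[0,-0.008,0,0,0],[0,-0.02,0,0,0],[0,-0.03,-0.02,0,0],[0,-0.06,-0.06,0,0],[-0.02,-0.09,-0.1,0,0],[0,-0.12,-0.14,0,0],[0,-0.12,-0.15,0,0],[0,-0.12,-0.15,0,0]]}}

```text
time_s: 14.33
tool_pos: [0.4217, 0.1958, 0.2547]
tool_rot: [179.4, -0.5, 92.8]
force: [1.5, 1.3, 0.5]
grip_width: 0.0008
grasp_force: 0.0
```

Run:
```python
from h import *
where()
t=env.read_camera("top");s=env.read_camera("side")
p,e=tri(t,tc(664,250),s,sc(392,412))
c=big(roi(red(s),320,380,200,270)).reshape(-1,2)
# post (dark) on the hook: expected projections for hook 0 and 0.1 rad, side view
for th in(0,.05,.1):
    P=np.array([.015-.092*np.sin(th),-.097+.092*np.cos(th),.098]);print(th,proj(s,O+F@P).round(1),proj(t,O+F@P).round(1))
cv2.imwrite('pics/fin.png',np.hstack([cv2.resize(i,(400,600),interpolation=cv2.INTER_CUBIC) for i in(s["color"][200:260+20,320:373],t["color"][180:240,300:340+13])]))
```

```text
t 14.3333 fix [-0.1156 -0.0088  0.2547] rot [179.42  -0.48  92.82] force [1.51 1.21 0.55] q [-46.  -6.  17. 108.   2.  77. -27.]
0 [349.  213.8] [295.8 211.9]
0.05 [346.7 214. ] [295.9 214.4]
0.1 [344.4 214.3] [296.1 216.9]
```

View pics/fin.png

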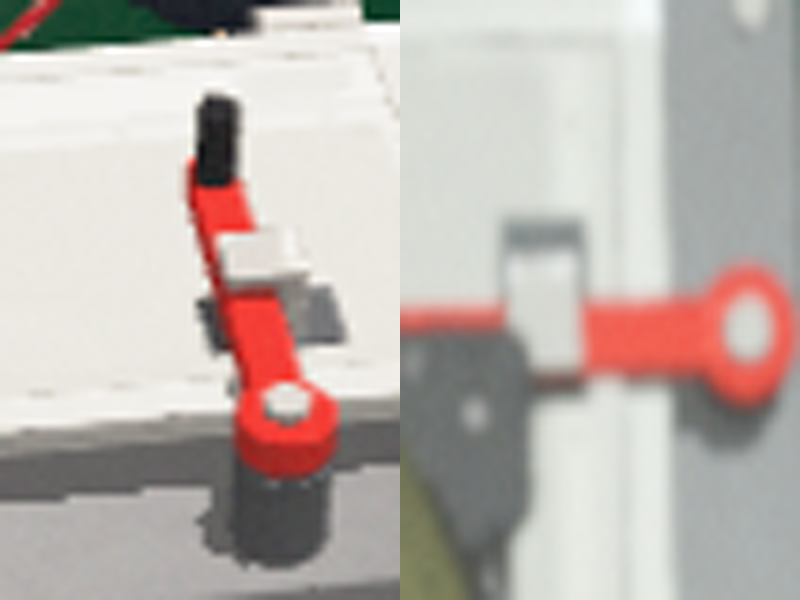

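The post top is at side pixel (348.9, 213.7); the prediction for a fully closed hook is (349.0, 213.8). The arm is through the claw and the robot is clear.

>>> {"name": "nudge_tcp", "arguments": {"increments": [[0,0,0,0,0],[0,0,0,0,0],[0,0,0,0,0]]}}

```text
time_s: 14.68
tool_pos: [0.4211, 0.1921, 0.2462]
tool_rot: [-179.9, 0.1, 92.6]
force: [-0.7, -0.0, -0.3]
grip_width: 0.0005
grasp_force: 0.0
```

```bash
python3 -c "
from cell import env
print(env.sign_off())"
```

```text
the job is handed in; nothing more can be done
None
```

I handed the job in at 14.7 s; sign-off returned no verdict. By my measurements the case is home against the back stop, the lid is shut flat and the hook is home in its catch, and the robot never went near the tape roll, screwdriver or side cutters.

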